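# Build the graded shield over a check source and switch the ratemeter to count

### The job

Set up a shielded count: take the black dust cap off the detector and lay it knob up in the grey tray, then put the red disc source flat on the middle of the detector's black window. Cover it with the shield caps that are on the bench, mouth down and smallest first, each centred over the one before so that all of them sit nested flat on the detector. Once the shield is complete, turn the ratemeter's selector knob until its white line stands at the red mark, and leave the other things on the bench where they are.

Things in the scene. Friction and masses are not known exactly. Their poses are not given: they have to be found in the camera images.
- detector: Upward-looking radiation detector: fixed aluminium disc with a blue band, 160 mm across and 25 mm high, flat top. Around the middle of the top runs a low steel retaining lip, 84 mm across inside, 91 mm outside, 3 mm high; the dust cap, the source and the shield stand inside it. Origin under its centre, on the bench.
- window (a point): Centre of the detector's small black window (26 mm across) at the middle of its flat top, 25 mm above the bench; scribed circles of 34, 46, 58 and 70 mm surround it. Everything on the detector stands on this flat top.
- dust_cap: Loose black dust cap, a flat disc 60 mm across and 10 mm thick with an upright rubber knob on top (21 mm across, rising from 10 to 30 mm above the underside). It starts lying on the detector over the window. Origin at the centre of its underside. 50 g.
- tray: Fixed grey open tray, 130 x 130 mm outside, 4 mm walls and floor, 30 mm high. Origin under its centre, on the bench.
- source: Red disc source, 22 mm across, 12 mm thick, 20 g, a brass spot on both faces (either face may be up), lying flat on the bench at first. Origin at the centre of its underside.
- cap_plastic: Shield cap of white plastic: a round cup standing mouth down, 34 mm outside and 29 mm inside diameter, 32 mm high, 28 mm deep inside, closed chamfered top, a thin dark band just above the mouth, about 20 g. Origin at the centre of its mouth, at the level of the rim it stands on; z up. May be absent (None).
- cap_copper: Shield cap of copper: a round cup standing mouth down, 46 mm outside and 41 mm inside diameter, 42 mm high, 38 mm deep inside, closed chamfered top, a thin dark band just above the mouth, about 155 g. Origin at the centre of its mouth, at the level of the rim it stands on; z up. May be absent (None).
- cap_tin: Shield cap of bright silver metal (tin): a round cup standing mouth down, 58 mm outside and 53 mm inside diameter, 52 mm high, 48 mm deep inside, closed chamfered top, a thin dark band just above the mouth, about 210 g. Origin at the centre of its mouth, at the level of the rim it stands on; z up. May be absent (None).
- cap_lead: Shield cap of blue painted lead: a round cup standing mouth down, 70 mm outside and 65 mm inside diameter, 62 mm high, 58 mm deep inside, closed chamfered top, a thin dark band just above the mouth, about 480 g. Origin at the centre of its mouth, at the level of the rim it stands on; z up. May be absent (None).
- ratemeter: Fixed white portable ratemeter, 210 x 110 mm, flat grey top panel 104 mm above the bench with a meter window on its far half and the range selector on its near half. Origin under its centre; x runs from the selector's end to the meter's end.
- selector (a joint): Angle of the range selector knob, rad, growing clockwise seen from above, stops at 0 and 2.55. At 0 its white line points along the ratemeter's +y; it stands at the red mark on the panel at 1.70. The other (small white) ticks are 0.425 apart. Plain friction of 0.04 N m (no spring, no clicks): it stays where it is left.
- selector_grip (a point): Point on the selector's axis, 130 mm above the bench, at which to hold it: the knob is an upright black bar 38 mm long, 12 mm wide, from 110 to 134 mm above the bench, on a skirt 40 mm across. The point turns with the knob: its x axis runs along the bar towards the end with the white line.
- tin_red: Bystander: closed round sample tin with a red label, 76 across, 30 high (mm). Origin at the centre of its underside.
- tin_yellow: Bystander: closed round sample tin with a yellow label, 68 across, 26 high (mm). Origin at the centre of its underside.
- spare_disc: Bystander: spare disc source, yellow, the same size as the red one (22 across, 12 thick); not wanted (mm). Origin at the centre of its underside.
- bottle_black: Bystander: black bottle with a red label, 60 across, 110 high (mm). Origin at the centre of its underside.
- jar_blue: Bystander: blue jar with a black lid, 48 across, 70 high (mm). Origin at the centre of its underside.
- driver: Bystander: screwdriver with a yellow handle, 170 long, lying flat; origin under its middle (mm).
Mind the look-alikes: they are no part of the job. Leave any pink look-alike of the tray alone. What is shaped like the cap_tin but turquoise is not meant.

How it is judged:
On the way, in this order (a step that is already met when the one before it is completed fails the run):
1. the red source lies flat on the middle of the bare detector window (horizontal distance between source and window below 0.008 m and linear speed of source below 0.02 m/s and ((angle between source's own z axis and vertical below 0.12 rad and z of source in the frame of window between -0.003 and 0.003 m) or (angle between source's own z axis and vertical above 3.02 rad and z of source in the frame of window between 0.009 and 0.015 m)) and contact force between the fingers and source below 0.3 N), for 0.2 s.
2. every shield cap present is nested over the source, flat on the detector and released (horizontal distance between source and window below 0.012 m and linear speed of each of source, cap_plastic, cap_copper, cap_tin, cap_lead below 0.02 m/s and ((angle between source's own z axis and vertical below 0.12 rad and z of source in the frame of window between -0.003 and 0.003 m) or (angle between source's own z axis and vertical above 3.02 rad and z of source in the frame of window between 0.009 and 0.015 m)) and horizontal distance between each of cap_plastic, cap_copper, cap_tin, cap_lead and window below 0.011 m and angle between each of cap_plastic, cap_copper, cap_tin, cap_lead's own z axis and vertical below 0.06 rad and z of cap_plastic in the frame of window between -0.003 and 0.003 m and z of cap_copper in the frame of window between -0.003 and 0.003 m and z of cap_tin in the frame of window between -0.003 and 0.003 m and z of cap_lead in the frame of window between -0.003 and 0.003 m and contact force between the fingers and cap_plastic below 0.3 N and contact force between the fingers and cap_copper below 0.3 N and contact force between the fingers and cap_tin below 0.3 N and contact force between the fingers and cap_lead below 0.3 N), for 0.2 s.
3. the selector's white line stands at the red mark (horizontal distance between each of cap_plastic, cap_copper, cap_tin, cap_lead and window below 0.011 m and linear speed of each of cap_plastic, cap_copper, cap_tin, cap_lead below 0.02 m/s and angle between each of cap_plastic, cap_copper, cap_tin, cap_lead's own z axis and vertical below 0.06 rad and z of cap_plastic in the frame of window between -0.003 and 0.003 m and z of cap_copper in the frame of window between -0.003 and 0.003 m and z of cap_tin in the frame of window between -0.003 and 0.003 m and z of cap_lead in the frame of window between -0.003 and 0.003 m and value of joint selector between 1.55 and 1.85 rad), for 0.2 s.
At the end, for the whole second after the job is handed in: Dust cap in the tray, knob up; source flat on the detector within 12 mm of the window centre (8 when laid); every cap present level, mouth down and flat on the detector (3 mm), within 11 mm of that centre, so nested over the source; selector at 1.70 within 0.15 rad; all at rest (all of step 3 and horizontal distance between source and window below 0.012 m and linear speed of each of source, dust_cap below 0.02 m/s and ((angle between source's own z axis and vertical below 0.12 rad and z of source in the frame of window between -0.003 and 0.003 m) or (angle between source's own z axis and vertical above 3.02 rad and z of source in the frame of window between 0.009 and 0.015 m)) and x of dust_cap in the frame of tray between -0.045 and 0.045 m and y of dust_cap in the frame of tray between -0.045 and 0.045 m and z of dust_cap in the frame of tray below 0.02 m and angle between dust_cap's own z axis and vertical below 0.3 rad); the robot touches nothing.
It fails at once if a bystander is moved more than 3 cm (distance of any of tin_red, tin_yellow, spare_disc, bottle_black, jar_blue, driver from where it was at the start of the episode above 0.03 m).
Of cap_plastic, cap_copper, cap_tin, cap_lead only 3 to 4 are there at a start; the rules pass over those that are not, and their reading is None.
At some moment in a run one of cap_copper, cap_tin, cap_lead may be knocked a few centimetres aside while the robot is not near it.
It also fails if it takes over 210 s, if anything falls off the work surface, if the arm or the gripper's body presses on something with over 40 N, if the wrist force passes 120 N, or if a joint passes its speed limit or range.

### The arm

A 7-joint arm with a two-finger parallel gripper is mounted at the origin on the work surface. World frame = base frame: x ahead of the robot, y to its left, z up, the work surface at z = 0. Lengths are in m, angles in rad, forces in N, time in s.
With the tool pointing down it reaches from about 0.425 to 0.95 m from the base axis. Payload 4.7 kg.
Tool frame: the origin (TCP) lies between the finger pads; the fingertips stand 25 mm ahead of it and the grasp point (between the pads) lies 6 mm ahead of it; z points along the fingers, y is the line along which they close (so a half turn about z gives the same grasp; the last joint's range is limited). The gripper opens to 85 mm and grips with 20 to 120 N. Pads are 22 mm wide; open, the fingers measure 114 mm over their backs; the gripper's body (76 mm by 85 mm) begins 54 mm behind the grasp point. The pads swing forward as they close: fully open they stand 13 mm farther back than shut.
Start: joints at [1.245, 0.469, -0.049, 1.532, 0.024, 1.141, -0.082], TCP at [0.197, -0.645, 0.233] pointing down, gripper open.
Joint ranges: [-2.59, 2.59], [-0.33, 1.99], [-1.39, 1.29], [0.1, 2.45], [-1.04, 4.18], [0.21, 1.99], [-2.66, 2.66]. Speed limits (rad/s): [2.57, 2.57, 3.14, 3.14, 3.14, 3.14, 3.14].

### API

Orientations are given as a 3x3 rotation matrix whose columns are the frame's x, y, z axes.
In Python, from rig import * gives the robot as it stands. Calls block until the motion is done:
- movep(position, orientation): joint-space move of the TCP to a pose.
- move_l(position, attitude=None, feed=0.15, until_force=None): straight line of the TCP; attitude=None keeps the orientation; feed is the mean speed in m/s. With until_force (N) it stops when the force on the tool has changed by that much, and returns True; else False.
- move_joints(angles): joint-space move.
- command_gripper(opening, newtons=None): finger opening in m; newtons is the grip in N (None keeps the last); returns when the fingers have stopped.
- sleep(seconds).
- inverse_kinematics(position, orientation): joint angles nearest the present ones, or None.
- sense(): the state.
- camera(name): name is "side" or "top" or "wrist"; returns (picture, depth): 420x560x3 uint8, red, green, blue; 420x560 float32, m along the optical axis (not along the pixel's ray), 0 where there is no reading.
- camera_params(name): a dict with "K" (3x3 intrinsics, pixels), "position" and "rotation" of the camera in the world; the wrist camera has in their place "tool_from_camera" (4x4, takes a point from camera to tool coordinates, whose origin is the TCP and whose axes are the flange's). Camera axes: x right, y down, z forward; pixel columns grow to the right and rows downward; lengths in m; the calibration is good to about 2 mm. A picture is of the moment at which its call begins: read the wrist's pose just before it. camera_params takes no time and is no camera call.
A pose or a line that the arm cannot do raises Unreachable and nothing moves.
- finish_job(): hands the job in; it is judged then, once.
The state is a dict: "time_s": time; "joint_pos": joint angles; "qd": joint speeds; "joint_efforts": joint torques, N m; "position": TCP position; "tcp_rot": TCP orientation; "wrist_force": force on the tool from outside, world axes, zero at the start; "ft_torque": the same for the moment, N m; "finger_gap": finger opening in m; "gripper_force": force on a finger pad.
Only numpy, scipy, OpenCV 4.12 (cv2) and the standard library are available. Lean on these libraries where they do the work, as an engineer would, in place of code of your own. Each camera call takes 0.05 s, during which the arm holds its last target. There are 200 camera calls.

## Working session

There is one attempt and no reset: what is moved stays moved. The work goes in short steps, each a Python script; the robot and the scene stay as the last script left them, time stands still between calls to the robot, and variables do not carry over. Pictures are saved under pics/ and viewed, at most 14 in all, crops included, and the job is handed in when it is done.

```bash
ls; mkdir -p pics
cat > h.py <<'E'
from rig import *
import numpy as np, cv2
def shot(n,f):
    s=sense(); im,d=camera(n); cv2.imwrite('pics/'+f+'.png',im[:,:,::-1]); p=camera_params(n)
    if n=='wrist':
        T=np.eye(4);T[:3,:3]=s['tcp_rot'];T[:3,3]=s['position'];T=T@np.array(p['tool_from_camera']);R,t=T[:3,:3],T[:3,3]
    else: R,t=np.array(p['rotation']),np.array(p['position'])
    np.savez('pics/'+f+'.npz',im=im,d=d,K=p['K'],R=R,t=t); return im,d
def cloud(f):
    z=np.load('pics/'+f+'.npz'); K=z['K'];d=z['d'];v,u=np.mgrid[:d.shape[0],:d.shape[1]]
    P=np.stack([(u-K[0,2])/K[0,0]*d,(v-K[1,2])/K[1,1]*d,d],-1)@z['R'].T+z['t']; P[d==0]=np.nan
    return z['im'],P
E
python3 - <<'E'
from h import *
shot('top','top0');shot('side','side0')
for n in('top','side','wrist'):print(camera_params(n))
s=sense();print(s['position'],s['tcp_rot'],s['time_s'])
E
```

```text
pics
{'K': array([[411.20089558,   0.        , 276.53326866],
       [  0.        , 411.20089558, 204.89729952],
       [  0.        ,   0.        ,   1.        ]]), 'position': array([ 0.42197056, -0.01889831,  1.42751198]), 'rotation': array([[ 0.00984756, -0.99547983,  0.09446129],
       [-0.99974901, -0.0079005 ,  0.02096414],
       [-0.02012309, -0.09464403, -0.99530778]])}
{'K': array([[413.63681635,   0.        , 283.00125567],
       [  0.        , 413.63681635, 208.84621619],
       [  0.        ,   0.        ,   1.        ]]), 'position': array([-0.04383606,  0.59616545,  0.85545329]), 'rotation': array([[-0.69452227, -0.4976951 ,  0.51955597],
       [-0.71921584,  0.46102767, -0.5197904 ],
       [ 0.01916746, -0.73467889, -0.67814419]])}
{'K': array([[323.59212944,   0.        , 278.46681105],
       [  0.        , 323.59212944, 205.51673903],
       [  0.        ,   0.        ,   1.        ]]), 'tool_from_camera': array([[-1.08127870e-03, -9.58158425e-01, -2.86236376e-01,
         7.26111480e-02],
       [ 9.99999139e-01, -1.24894709e-03,  4.03203150e-04,
        -6.70790098e-05],
       [-7.43826584e-04, -2.86235693e-01,  9.58158951e-01,
        -1.41099125e-01],
       [ 0.00000000e+00,  0.00000000e+00,  0.00000000e+00,
         1.00000000e+00]])}
[ 0.19726898 -0.64498742  0.2317466 ] [[ 9.56266257e-01  2.92496985e-01 -5.98732832e-04]
 [ 2.92497589e-01 -9.56264743e-01  1.70352119e-03]
 [-7.42722856e-05 -1.80414774e-03 -9.99998370e-01]] 0.1
```

View pics/top0.png

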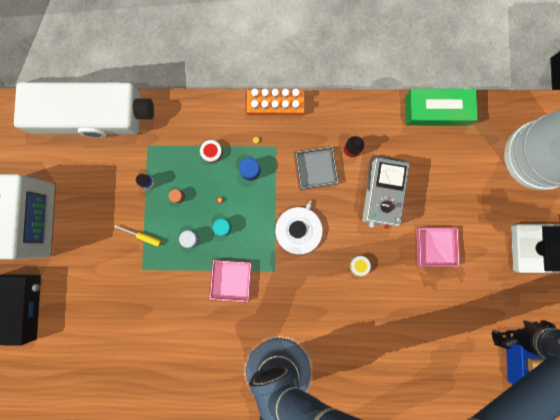

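View pics/side0.png

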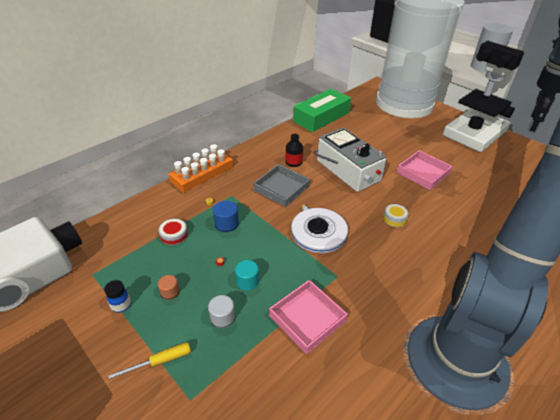

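The top picture shows:
- Red source at (220,200). The yellow disc at (256,140) is the spare.
- Copper cap at (176,196).
- Silver tin cap at (188,239). The turquoise look-alike at (221,227) is not meant.
- Blue lead cap at (248,168).
- Detector with dust cap at (298,230).
- Grey tray at (317,168). The trays at (231,280) and (438,246) are pink, so they're not meant.
- Ratemeter knob at (388,206).

There is no white plastic cap in view. The white thing at (210,151) is the tin with the red label.

Run:
```python
from h import *
im,P=cloud('top0')
def top(u,v,r,zlo,zhi,n):
    S=P[v-r:v+r+1,u-r:u+r+1].reshape(-1,3); S=S[(S[:,2]>zlo)&(S[:,2]<zhi)]
    xy=S[:,:2].astype(np.float32); c,rad=cv2.minEnclosingCircle(xy) 
    print(n,len(S),'mean',S.mean(0).round(4),'circ',np.round(c,4),'D',round(2*rad,4))
top(220,200,5,.007,.02,'source'); top(256,140,5,.007,.02,'spare')
top(176,196,14,.036,.05,'copper');top(188,239,16,.046,.06,'tin');top(221,227,16,.046,.06,'turq');top(248,168,18,.055,.07,'lead')
top(298,230,30,.02,.032,'detector');top(298,230,14,.033,.045,'dcap');top(298,230,8,.05,.06,'knob')
top(317,168,26,.024,.036,'tray');top(386,200,26,.095,.109,'panel');top(388,206,10,.118,.14,'selknob');top(210,151,14,.02,.04,'tinred')
a=cv2.resize(im[130:260,130:260],(600,600),interpolation=3);cv2.imwrite('pics/cropA.png',a[:,:,::-1])
b=cv2.resize(im[140:270,270:430],(738,600),interpolation=3);cv2.imwrite('pics/cropB.png',b[:,:,::-1])
```

```text
source 33 mean [0.5729 0.2089 0.0128] circ [0.5685 0.2086] D 0.0303
spare 29 mean [0.7872 0.087  0.0115] circ [0.7891 0.0891] D 0.0267
copper 135 mean [0.5855 0.3572 0.042 ] circ [0.5854 0.3572] D 0.047
tin 231 mean [0.4384 0.3083 0.052 ] circ [0.438  0.3087] D 0.059
turq 231 mean [0.4794 0.1961 0.052 ] circ [0.4792 0.1964] D 0.0579
lead 330 mean [0.6795 0.1054 0.0616] circ [0.6799 0.1057] D 0.0701
detector 1423 mean [ 0.4704 -0.0656  0.0254] circ [ 0.4779 -0.0689] D 0.1747
dcap 169 mean [ 0.4737 -0.0608  0.0358] circ [ 0.4714 -0.0715] D 0.1026
knob 30 mean [ 0.474  -0.0603  0.0546] circ [ 0.4739 -0.0607] D 0.0197
tray 187 mean [ 0.6892 -0.126   0.029 ] circ [ 0.6878 -0.1262] D 0.182
panel 1363 mean [ 0.5732 -0.3473  0.1042] circ [ 0.5794 -0.3485] D 0.1919
selknob 55 mean [ 0.5467 -0.3427  0.1316] circ [ 0.5479 -0.3439] D 0.0377
tinred 371 mean [0.7437 0.242  0.0303] circ [0.7451 0.2433] D 0.0773
```

View pics/cropA.png

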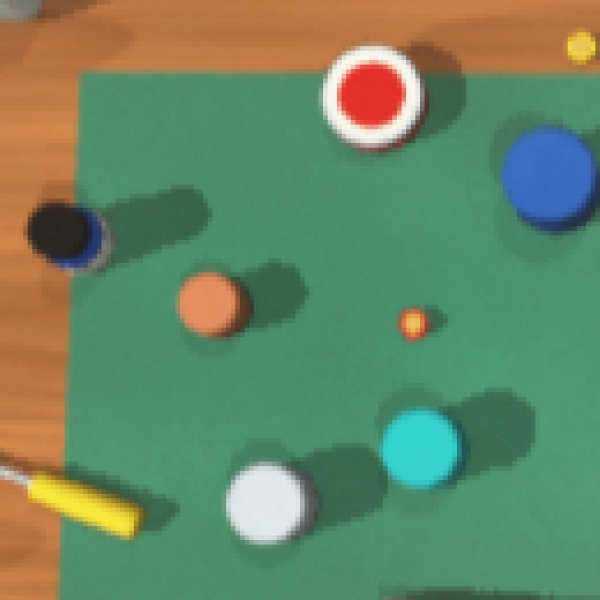

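View pics/cropB.png

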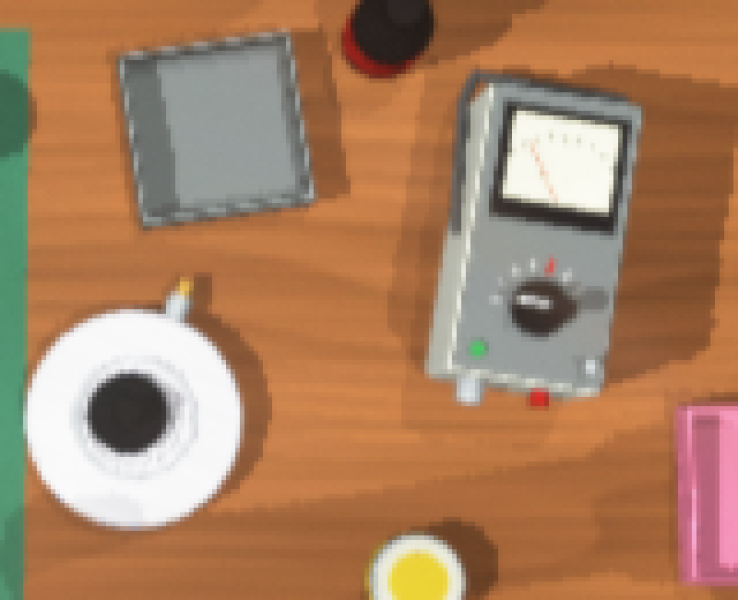

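Both crops confirm it: the red disc with the brass spot is at crop (414,323), copper at (212,305), silver tin at (268,503) and lead at (550,178), and there is no plastic cap. The selector line points left, about angle 0, with the red mark up at (550,265) in crop B. First move: dust cap to the grey tray.

```bash
cat >> h.py <<'E'
def rot(a): return np.array([[np.cos(a),np.sin(a),0],[np.sin(a),-np.cos(a),0],[0,0,-1.]])
def over(x,y,z,a=0.): movep([x,y,z],rot(a))
def down(z,feed=.1,f=None):
    p=sense()['position']; return move_l([p[0],p[1],z],None,feed,f)
def lin(x,y,z,feed=.15,f=None): return move_l([x,y,z],None,feed,f)
E
python3 - <<'E'
from h import *
command_gripper(.045,40)
over(.474,-.0603,.15); down(.063,.1)
command_gripper(.01); s=sense();print('gap',s['finger_gap'],s['gripper_force'],s['position'])
down(.16); over(.689,-.126,.16); print('F',down(.043,.08,8), sense()['position'])
command_gripper(.045); down(.2)
over(.474,-.0603,.25); shot('wrist','w1')
s=sense();print(s['time_s'],s['position']); shot('top','top1')
E
```

```text
gap 0.010072066123635046 0.0 [ 0.47428943 -0.06121557  0.06315546]
F False [ 0.68824861 -0.12513631  0.04367193]
11.1 [ 0.47541986 -0.06084728  0.25002261]
```

View pics/w1.png

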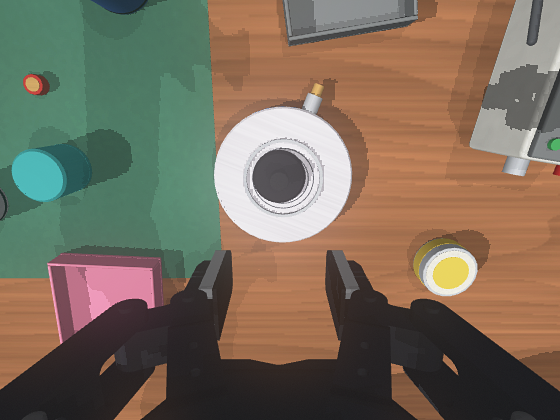

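The wrist picture shows the dust cap still on the detector at (281,176), so the grasp closed on nothing. I'll measure the cap in the wrist depth.

Run:
```python
from h import *
for f,u,v in(('w1',281,176),('top1',298,230)):
    im,P=cloud(f); r=75 if f=='w1' else 30
    S=P[v-r:v+r,u-r:u+r].reshape(-1,3)
    for lo,hi in((.045,.07),(.03,.042),(.02,.03)):
        Q=S[(S[:,2]>lo)&(S[:,2]<hi)]; c,rad=cv2.minEnclosingCircle(Q[:,:2].astype(np.float32)); print(f,lo,len(Q),Q.mean(0).round(4),Q.max(0).round(4),np.round(c,4),round(2*rad,4))
im,P=cloud('w1')
print('finger tips',P[255,220],P[255,340],P[300,205],P[176,281],P[150,281],P[205,281])
print(sense()['tcp_rot'].round(3))
```

```text
w1 0.045 305 [ 0.4756 -0.0613  0.0543] [ 0.4851 -0.0519  0.0566] [ 0.4746 -0.0613] 0.0205
w1 0.03 1850 [ 0.4765 -0.0613  0.0345] [ 0.5046 -0.0321  0.0404] [ 0.4666 -0.0595] 0.0763
w1 0.02 12552 [ 0.4759 -0.0668  0.025 ] [0.5564 0.014  0.03  ] [ 0.4767 -0.0697] 0.173<stdin>:6: RuntimeWarning: Mean of empty slice.
  ret = um.true_divide(
Traceback (most recent call last):
ValueError: zero-size array to reduction operation maximum which has no identity
```

Run:
```python
from h import *
im,P=cloud('w1'); s=sense(); 
for v,u in((255,225),(262,222),(255,333),(290,213),(320,205),(176,281)): print(v,u,((P[v,u]-s['position'])@s['tcp_rot']).round(4), P[v,u].round(4))
M=P[240:330,190:360].reshape(-1,3); M=M[(M[:,2]>.12)]; q=(M-s['position'])@s['tcp_rot']; print(q.max(0),q.min(0)); print(s['finger_gap'])
command_gripper(.021);shot('wrist','w2');im,P=cloud('w2');s=sense()
M=P[230:330,190:360].reshape(-1,3); M=M[(M[:,2]>.12)]; q=(M-s['position'])@s['tcp_rot']; print(np.nanmax(q,0),s['finger_gap'])
```

```text
255 225 [ 0.0105 -0.0236 -0.0105] [ 0.4859 -0.0372  0.2604]
262 222 [ 0.0103 -0.0238 -0.017 ] [ 0.4857 -0.0369  0.2668]
255 333 [ 0.0105  0.0242 -0.0107] [ 0.4859 -0.085   0.2605]
290 213 [ 0.0104 -0.0234 -0.0393] [ 0.4858 -0.0374  0.2891]
320 205 [ 0.0163 -0.0203 -0.0647] [ 0.4917 -0.0405  0.3146]
176 281 [0.0047 0.003  0.195 ] [ 0.4802 -0.0636  0.0548]
[ 0.01736491  0.03550335 -0.00047881] [-0.01214593 -0.03651335 -0.06973853]
0.044970738913378695
[0.01786578 0.02898205 0.00195865] 0.021054341901391747
```

The wrist depth puts the fingertips about 1 mm ahead of the TCP rather than 25 mm, which explains the miss. I'll descend further under a force guard to check that.

Run:
```python
from h import *
command_gripper(.035,40)
over(.475,-.0612,.10); print('F',down(.041,.03,4)); s=sense();print(s['position'],s['wrist_force'])
command_gripper(.01); s=sense();print('gap',s['finger_gap'],s['gripper_force'],s['time_s'])
```

```text
F False
[ 0.47614405 -0.06110234  0.04111854] [ 0.19596019  0.05436832 -0.58752844]
gap 0.019326891033163922 38.99973213672638 14.8917
```

Run:
```python
from h import *
down(.16); print(sense()['finger_gap']); over(.689,-.126,.16); print('F',down(.022,.08,6), sense()['position'])
command_gripper(.04); down(.16)
over(.45,-.0613,.25); shot('wrist','w3')
s=sense();print(s['time_s'],s['position']); shot('top','top2')
im,P=cloud('w3'); D=np.abs(P[...,2]-.025)<.004; D&=(np.hypot(P[...,0]-.476,P[...,1]+.0655)<.09)
D=cv2.morphologyEx(D.astype(np.uint8),cv2.MORPH_OPEN,np.ones((25,25))); c=max(cv2.findContours(D,0,1)[0],key=len)[:,0]
q=P[c[:,1],c[:,0]][:,:2]; q=q[~np.isnan(q[:,0])]; 
A=np.c_[2*q,np.ones(len(q))];b=(q**2).sum(1)
x=np.linalg.lstsq(A,b,rcond=None)[0];print('det',x[:2],2*np.sqrt(x[2]+x[0]**2+x[1]**2),len(q))
cv2.imwrite('pics/w3c.png',cv2.resize(im[100:260,200:360],(600,600),interpolation=3)[:,:,::-1])
cv2.imwrite('pics/w3d.png',np.hstack([im[:,:,::-1]]))
```

```text
0.019109174623354284
F False [ 0.68823673 -0.12516137  0.02255173]
21.9417 [ 0.45124702 -0.06173335  0.24989979]
det [ 0.49072709 -0.10138076] 0.05350511982463389 204
```

View pics/w3.png

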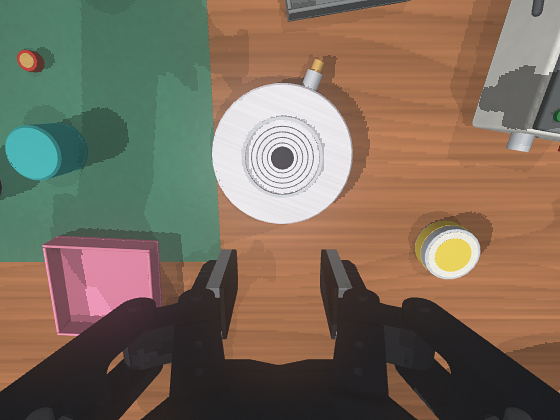

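The detector is now bare and the window is at (282,157) in the wrist picture. Next I'll locate the window and the red source with the wrist camera, then move the source.

```bash
cat >> h.py <<'E'
def ray(f,u,v,z0):
    z=np.load('pics/'+f+'.npz');d=z['R']@np.linalg.solve(z['K'],[u,v,1.]);return z['t']+d*(z0-z['t'][2])/d[2]
def blob(mask):
    n,l,st,c=cv2.connectedComponentsWithStats(mask.astype(np.uint8)); i=1+np.argmax(st[1:,4]); return (st[i,0]+st[i,2]/2-.5,st[i,1]+st[i,3]/2-.5),st[i]
def topfit(f,x,y,h,D):
    """centre of a cap's flat top, from depth near (x,y) at height h"""
    im,P=cloud(f); m=(abs(P[...,2]-h)<.006)&(np.hypot(P[...,0]-x,P[...,1]-y)<D/2+.04)
    c,st=blob(m); l=m.astype(np.uint8); q=P[m][:,:2].astype(np.float32)
    c2,r=cv2.minEnclosingCircle(q); return ray(f,c[0],c[1],h)[:2],np.array(c2),2*r,np.median(q,0),st[2:4]
E
python3 - <<'E'
from h import *
im,P=cloud('w3'); m=np.zeros(im.shape[:2],bool); m[140:175,265:300]=im[140:175,265:300].max(2)<90
c,st=blob(m);W=ray('w3',*c,.025);print('win',c,st,W, 'dia',st[2]*.37/323)
im,P=cloud('top2'); m=np.zeros(im.shape[:2],bool); m[222:238,290:306]=im[222:238,290:306].max(2)<90
c,st=blob(m);print('win top',c,st,ray('top2',*c,.025))
command_gripper(.045)
over(.545,.2088,.2);shot('wrist','w4');im,P=cloud('w4'); i=im.astype(int); m=(i[...,0]>120)&(i[...,1]<.55*i[...,0])&(i[...,2]<.5*i[...,0])&(np.hypot(P[...,0]-.571,P[...,1]-.2088)<.04)
c,st=blob(m|((abs(P[...,2]-.012)<.004)&(np.hypot(P[...,0]-.571,P[...,1]-.2088)<.03)));print('src',c,st,ray('w4',*c,.010)); print(sense()['position'],sense()['time_s'])
E
```

```text
win (np.float64(282.0), np.float64(157.5)) [271 147  23  22  92] [ 0.47129132 -0.06586112  0.025     ] dia 0.026346749226006192
win top (np.float64(295.5), np.float64(232.5)) [294 228   4  10  15] [ 0.46126803 -0.05482158  0.025     ]
src (np.float64(275.0), np.float64(153.5)) [265 143  21  22 357] [0.57448162 0.21009371 0.01      ]
[0.54557579 0.20664444 0.20009649] 23.3833
```

```bash
cat >> h.py <<'E'
W=np.array([.4713,-.0659])
def at(x,y,z,a=0.,feed=.1,f=None):
    """settle at pose with one correction of the steady position error"""
    p=np.array([x,y,z]); r=move_l(p,rot(a),feed,f)
    if r: return True
    sleep(.15); e=p-sense()['position']; 
    if np.linalg.norm(e)<.006: move_l(p+e,rot(a),.05)
    return r
E
python3 - <<'E'
from h import *
S=(.5738,.2097)
at(*S,.08); print(sense()['position']-[*S,.08]); down(.006,.06,5)
command_gripper(.015,25); print(sense()['finger_gap']); command_gripper(.04)
down(.05); at(*S,.05,np.pi/2); down(.006,.06,5); command_gripper(.015,25); s=sense();print(s['finger_gap'],s['gripper_force'],s['position'])
down(.15); over(*W,.15,0); at(*W,.08,0); print('F',down(.032,.05,4)); print(sense()['position'],sense()['finger_gap'],sense()['wrist_force'])
command_gripper(.04); down(.12); over(W[0]-.025,W[1],.25); shot('wrist','w5'); print(sense()['time_s'])
im,P=cloud('w5'); cv2.imwrite('pics/w5c.png',cv2.resize(im[60:260,180:380],(600,600),interpolation=3)[:,:,::-1])
E
```

```text
[-0.00026607 -0.0001759  -0.00056905]
0.019948577868391108
0.020251497465541814 24.454440772533417 [0.57415673 0.20988632 0.00661427]
F True
[ 0.47031604 -0.06582697  0.03150399] 0.020059832873090284 [0.19082601 0.00667543 6.21931409]
38.0583
```

View pics/w5c.png

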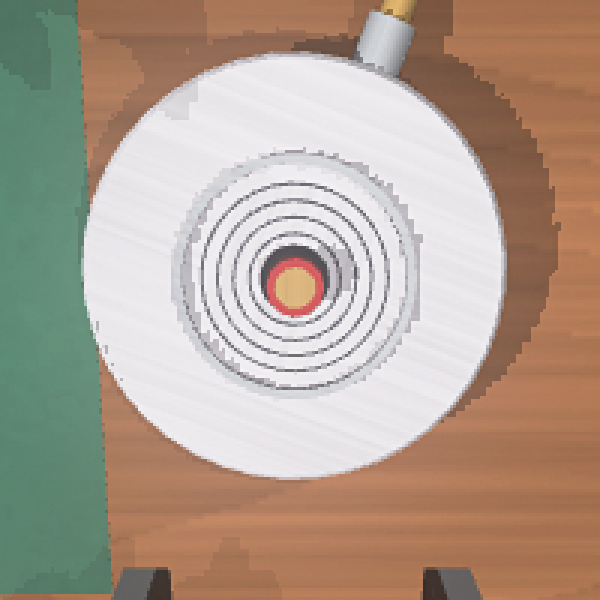

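The source lies on the window (crop (295,288), circles centred near (294,275)). I'll compare the two in metres at their own heights.

Run:
```python
from h import *
print('win',ray('w5',180+294/3,60+275/3,.025)); print('src',ray('w5',180+295/3,60+288/3,.037))
# copper
command_gripper(.085)
over(.56,.3572,.22);shot('wrist','w6');print(topfit('w6',.5855,.3572,.042,.046)); shot('top','top3')
for a in((.5855,.3572,.042,.046),(.4384,.3083,.052,.058),(.6795,.1054,.062,.07)):print(topfit('top3',*a))
s=sense();print(s['time_s'],s['position'])
```

```text
win [ 0.47241355 -0.06613048  0.025     ]
src [ 0.46922428 -0.06648897  0.037     ]
(array([0.56227706, 0.36766699]), array([0.56105989, 0.36773044]), 0.046669427305459976, array([0.5622777 , 0.36755133], dtype=float32), array([45, 45], dtype=int32))Traceback (most recent call last):
  File "<stdin>", line 6, in <module>
  File "h.py", line 25, in topfit
    c,st=blob(m); l=m.astype(np.uint8); q=P[m][:,:2].astype(np.float32)
         ~~~~^^^
  File "h.py", line 21, in blob
    n,l,st,c=cv2.connectedComponentsWithStats(mask.astype(np.uint8)); i=1+np.argmax(st[1:,4]); return (st[i,0]+st[i,2]/2-.5,st[i,1]+st[i,3]/2-.5),st[i]
                                                                          ~~~~~~~~~^^^^^^^^^^
    return _wrapfunc(a, 'argmax', axis=axis, out=out, **kwds)
    return bound(*args, **kwds)
ValueError: attempt to get argmax of an empty sequence
```

The source is about 3 mm off centre, within the 8 mm limit. Copper was knocked and is now at (0.562,0.368), with its size still right at 46.7 mm. I'll grasp it twice at 90° so it centres in the fingers, then place it.

```bash
cat >> h.py <<'E'
C=np.array([.4718,-.0660])
def setcap(x,y,h,D,dep,N,op):
    zt=h-dep; command_gripper(op,N); over(x,y,h+.07,np.pi/2); at(x,y,h+.03,np.pi/2); print('d1',down(zt,.08,6))
    command_gripper(D-.012); print('gap',sense()['finger_gap']); command_gripper(op)
    down(h+.02,.15); at(x,y,h+.02,0); print('d2',down(zt,.08,6)); command_gripper(D-.012)
    s=sense(); print('gap',s['finger_gap'],s['gripper_force'],s['position'])
    zg=s['position'][2]; down(.17,.2); over(*C,.17,0); at(*C,zg+.025+h+.004,0); s=sense(); print('carry',s['finger_gap'],s['position'])
    hit=down(zg+.0255,.06,6); s=sense(); print('hit',hit,s['position'],zg+.025,s['wrist_force'])
    return zg
E
python3 - <<'E'
from h import *
setcap(.5619,.3677,.042,.046,.022,50,.07)
print(sense()['time_s'])
E
```

```text
d1 False
gap 0.043962185315395766
d2 False
gap 0.04431737603555371 51.567399821360596 [0.56255015 0.36823774 0.02101134]
carry 0.04449314602902251 [ 0.47125182 -0.0660346   0.09152283]
hit True [ 0.47029026 -0.06592569  0.04595103] 0.046011343511766806 [-0.61123429 -0.54214094  5.23663203]
52.8167
```

Run:
```python
from h import *
command_gripper(.058); down(.17,.15); over(C[0]-.025,C[1],.27); shot('wrist','w7');print(topfit('w7',.472,-.066,.067,.046))
command_gripper(.085); over(.413,.3083,.24);shot('wrist','w8');
try: print(topfit('w8',.4384,.3083,.052,.058))
except Exception as e: print(e)
print(sense()['time_s'],sense()['position'])
a=np.load('pics/w7.npz')['im'][60:260,180:380];b=np.load('pics/w8.npz')['im']
cv2.imwrite('pics/w78.png',np.hstack([cv2.resize(a,(400,420)),cv2.resize(b,(400,420))])[:,:,::-1])
```

```text
(array([ 0.47072231, -0.06602523]), array([ 0.46976459, -0.06616135]), 0.046215519309043884, array([ 0.4706098 , -0.06603119], dtype=float32), array([43, 44], dtype=int32))
(array([0.43980577, 0.30803055]), array([0.4384729 , 0.30820042]), 0.05814804881811142, array([0.43975332, 0.30807516], dtype=float32), array([57, 57], dtype=int32))
56.4833 [0.41409347 0.30677703 0.23994636]
```

View pics/w78.png

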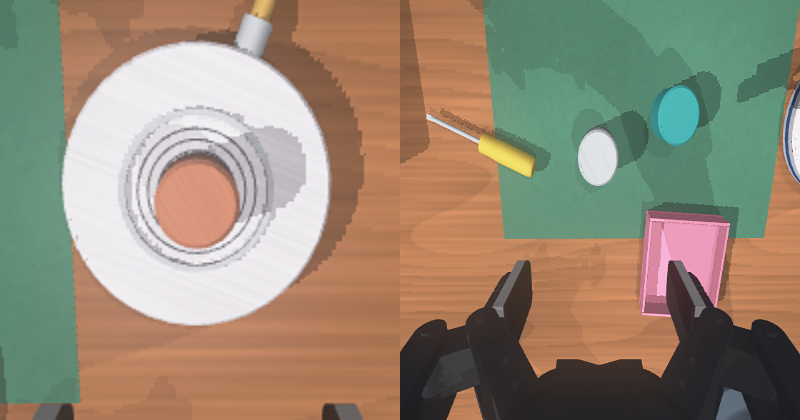

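Copper stands flat and centred at (0.470,-0.066), with the left half of the picture showing it well inside the circles. The silver tin, at (598,157) in the right half, has not moved. The turquoise look-alike at (676,115) stays put. Next: tin.

Run:
```python
from h import *
setcap(.4390,.3081,.052,.058,.024,60,.082)
print(sense()['time_s'])
```

```text
d1 False
gap 0.056086625477504246
d2 False
gap 0.05625550567265639 63.35515195402877 [0.4394273  0.30851669 0.02914923]
carry 0.05623465534335612 [ 0.47124025 -0.06605365  0.10966053]
hit True [ 0.470482   -0.06594708  0.05411922] 0.054149227087045754 [-0.5077811   0.0173789   5.40703216]
68.3167
```

Tin reached full depth (0.0541 against 0.0541 expected). Release it, check, and locate the lead cap.

Run:
```python
from h import *
command_gripper(.070); down(.19,.15); over(C[0]-.025,C[1],.28); shot('wrist','w9');print(topfit('w9',.472,-.066,.077,.058))
command_gripper(.085); over(.65,.1054,.26);shot('wrist','w10')
try: print(topfit('w10',.6795,.1054,.062,.07))
except Exception as e: print(e)
print(sense()['time_s'],sense()['position'])
```

```text
(array([ 0.47090856, -0.06641484]), array([ 0.46971872, -0.06612327]), 0.05845225229859352, array([ 0.47108126, -0.06590829], dtype=float32), array([54, 54], dtype=int32))
(array([0.68227128, 0.104929  ]), array([0.6805886, 0.1051181]), 0.07024737447500229, array([0.6822035 , 0.10495496], dtype=float32), array([67, 67], dtype=int32))
71.5667 [0.64971832 0.10356327 0.26038412]
```

Run:
```python
from h import *
setcap(.6812,.105,.062,.070,.026,80,.085)
print(sense()['time_s'])
```

```text
d1 False
gap 0.06743996922172286
d2 False
gap 0.06679556464697416 91.17290462512756 [0.68229163 0.10573    0.03763049]
carry 0.06729176216940307 [ 0.47101963 -0.06623968  0.12817265]
hit False [ 0.47146787 -0.06625314  0.06349034] 0.06263048569421265 [-0.15089627 -0.30295797 -4.69996796]
83.0917
```

Run:
```python
from h import *
print(down(.0610,.02,4),sense()['position'][2])
command_gripper(.083); down(.2,.15); over(C[0]-.025,C[1],.28); shot('wrist','w11');print(topfit('w11',.472,-.066,.087,.070))
over(.515,-.343,.30); shot('wrist','w12'); print(sense()['time_s'])
a=np.load('pics/w11.npz')['im'][60:260,180:380];b=np.load('pics/w12.npz')['im'][60:260,200:360]
cv2.imwrite('pics/w1112.png',np.hstack([cv2.resize(a,(320,320)),cv2.resize(b,(480,600))[:320*600//320] if 0 else cv2.resize(b,(256,320))])[:,:,::-1])
cv2.imwrite('pics/w12c.png',cv2.resize(b,(480,600),interpolation=3)[:,:,::-1])
im,P=cloud('w12'); 
for n,lo,hi in(('bar',.128,.14),):
    q=P[(P[...,2]>lo)&(P[...,2]<hi)&(np.hypot(P[...,0]-.547,P[...,1]+.343)<.04)][:,:2]; print(n,len(q),cv2.minAreaRect(q.astype(np.float32)),q.mean(0))
m=P[...,2]; q=P[(abs(m-.104)<.004)&(abs(P[...,1]+.345)<.1)][:,:2]; print('panel',cv2.minAreaRect(q.astype(np.float32)))
```

```text
True 0.06256929380040618
(array([ 0.47285396, -0.06703344]), array([ 0.47105479, -0.06660818]), 0.07004417479038239, array([ 0.472717  , -0.06700902], dtype=float32), array([67, 67], dtype=int32))
86.3083
bar 524 ((0.54825359582901, -0.34442877769470215), (0.03846123814582825, 0.01211248803883791), 80.58661651611328) [ 0.54860213 -0.34459932]
panel ((0.5953639149665833, -0.35262376070022583), (0.10417846590280533, 0.19596591591835022), 80.70602416992188)
```

View pics/w1112.png

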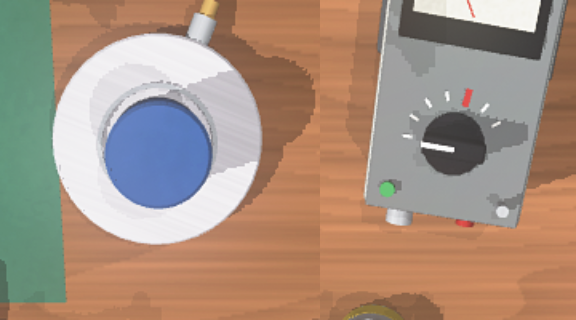

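View pics/w12c.png

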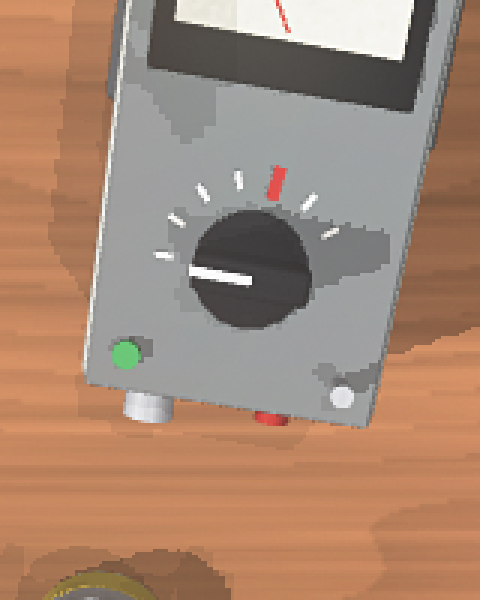

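The lead cap is nested flat at (0.471,-0.066), and its blue top is centred in the lip. The selector bar's angle equals the panel's +y (about 0), and the red mark at (277,183) from the knob at (250,270) agrees with 1.70 rad clockwise. Now I'll turn it.

Run:
```python
from h import *
b=np.radians(80.6); K=(.5485,-.3445)
command_gripper(.032,35); over(*K,.20,b); at(*K,.16,b); print(down(.117,.05,5),sense()['position'],sense()['joint_pos'][6])
command_gripper(.005); print(sense()['finger_gap'],sense()['wrist_force'])
p=sense()['position']
for k in np.linspace(0,1.70,9)[1:]:
    move_l(p,rot(b-k),.05); 
sleep(.3); s=sense();R=s['tcp_rot'];print(np.degrees(np.arctan2(R[1,0],R[0,0])),s['wrist_force'],s['ft_torque'],s['time_s'])
command_gripper(.032); down(.2,.1); over(.515,-.343,.30); shot('wrist','w13')
im,P=cloud('w13'); q=P[(P[...,2]>.128)&(P[...,2]<.14)&(np.hypot(P[...,0]-.547,P[...,1]+.343)<.04)][:,:2]; print(cv2.minAreaRect(q.astype(np.float32)))
cv2.imwrite('pics/w13c.png',cv2.resize(im[60:260,200:360],(480,600),interpolation=3)[:,:,::-1])
over(.47,-.066+.0,.35); shot('wrist','w14'); print(topfit('w14',.472,-.066,.087,.07),sense()['time_s'])
shot('top','top9')
im,P=cloud('top9'); cv2.imwrite('pics/top9c.png',cv2.resize(im[100:310,100:440],(800,494))[:,:,::-1])
```

```text
False [ 0.54829146 -0.34453371  0.11734742] -0.06930712938301482
0.011517403689672877 [-0.81548292 -0.12809279  2.56687418]
-16.741467027065553 [ 0.13906528 -0.80834076  0.43935922] [-0.05054947 -0.07705709  0.05294376] 93.4333
((0.5484842658042908, -0.3448946177959442), (0.011988296173512936, 0.038540445268154144), 73.0354995727539)
(array([ 0.47267611, -0.06677946]), array([ 0.47114655, -0.0666726 ]), 0.07017067074775696, array([ 0.4725836 , -0.06628856], dtype=float32), array([56, 55], dtype=int32)) 96.4417
```

View pics/w13c.png

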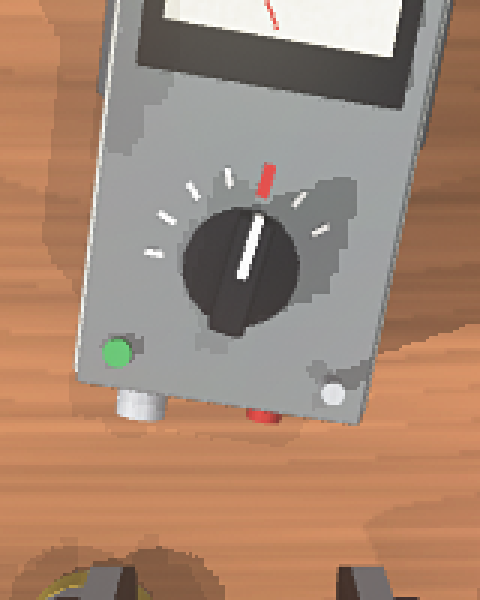

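View pics/w14.png

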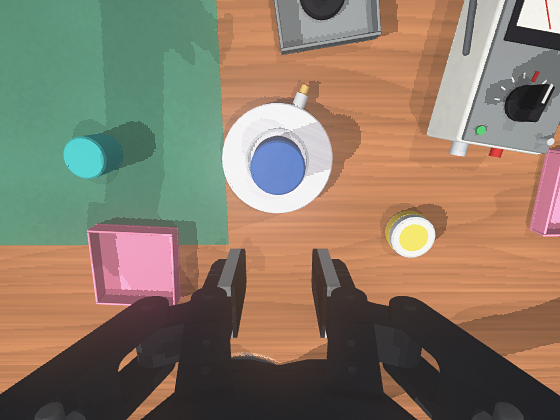

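The white line stands at the red mark (bar turned 97.6°, or 1.70 rad). The lead cap is centred on the detector at (278,165), and the dust cap is in the grey tray at (325,5). I'll check its pose numerically, then hand in.

Run:
```python
from h import *
im,P=cloud('top9'); d=np.hypot(P[...,0]-.689,P[...,1]+.126)<.045
for lo,hi in((.025,.045),(.009,.02)):
    q=P[d&(P[...,2]>lo)&(P[...,2]<hi)]; print(len(q),q.mean(0),q[:,2].std())
ok=len(P[d&(P[...,2]>.028)&(P[...,2]<.04)])>10
print(ok, finish_job() if ok else '')
```

```text
29 [ 0.68513784 -0.12511873  0.03247166] 0.002579574743327589
193 [ 0.68518713 -0.12277164  0.01391601] 0.0027242172571554273
the job is handed in; nothing more can be done
True None
```

The job is handed in: the dust cap is knob up in the grey tray, the source is on the window under the nested copper, tin and lead caps (no plastic cap was on the bench), and the selector is at the red mark; the hand-in call returned no verdict.

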